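# Load a roll of stickers onto the slanted holder

### The arm

A 6-joint arm with a two-finger parallel gripper is mounted at the origin on a cart in front of the work surface, level with it; the furniture and walls round the work are solid. World frame = base frame: x ahead of the robot, y to its left, z up, the work surface at z = 0. Lengths are in m, angles in rad, forces in N, time in s.
With the tool pointing down it reaches from about 0.3 to 0.875 m from the base axis. Payload 6.4 kg.
Tool frame: the origin (TCP) lies at the centre of the arm's flange, where the gripper is bolted on; the fingertips stand 173 mm ahead of it and the grasp point (between the pads) lies 155 mm ahead of it; z points along the fingers, x is the direction in which the jaws open and shut, and the axes are right-handed (so a half turn about z gives the same grasp; the last joint's range is limited). The gripper opens to 85 mm and grips with 20 to 120 N. Pads are 22 mm wide; open, the fingers measure 114 mm over their backs; the gripper's body (76 mm by 85 mm) begins 54 mm behind the grasp point. The pads swing forward as they close: fully open they stand 13 mm farther back than shut.
Start: joints at [1.134, 0.181, 1.607, -0, 1.354, -0.206], TCP at [0.132, 0.56, 0.405] pointing down, gripper open.
Joint ranges: [-2.99, 2.99], [-0.89, 2.07], [0.3, 2.58], [-1.14, 4.28], [0, 2.63], [-3.12, 3.12]. Speed limits (rad/s): [2.57, 2.57, 3.01, 3.14, 3.14, 3.14].

### API

Orientations are given as a unit quaternion [w, x, y, z].
In Python, from bench import ctrl gives the robot as it stands. The module is installed in compiled form; this text tells all that it offers.
- The arm moves only by the tool move_arm, never from a script. Its argument "moves" is a list of rows, each an object of numbers: "gripper": the opening in per cent of the stroke, from 0 (shut) to 100 (fully open); "x", "y", "z": the shift along the tool's x, y, z in cm; "roll": the turn about the tool's z in degrees. In form: [{"gripper": .., "x": .., "y": .., "z": .., "roll": ..}, ...]. A call has 1 to 5 rows; each row shifts and turns the commanded pose from where the row before left it, along the tool's axes as they then stand; what a row does not reach is not made up. A row lasts 1/8 s, in which the tool goes at most 62.5 mm and 10.7 degrees, less where a joint would pass 70% of its speed; a pose out of reach is approached as far as the arm can. A call is refused whole if a number of a shift passes 6.25 or a number of a turn 10.7, either way. A call with a gripper value outside its range is refused whole. The fingers move at their own pace and stop on an object; the grip force is fixed at half the most. Time passes only in rows, so rows that do not move let the fingers close. It gives the time, the measured TCP pose, the force and the opening at its end, in the units of the state.
- ctrl.get_obs(): the state, without advancing time (a new reading comes with each control period).
- ctrl.camera(name): name is "side" or "top"; returns a dict with "img" (400x640x3 uint8, red, green, blue), "fx", "fy", "cx", "cy" (pixels), "world_from_camera" (4x4, takes a point from camera to world coordinates). Camera axes: x right, y up, looking along -z (the intrinsics and any distortion apply to the point x, -y, -z); pixel columns grow to the right and rows downward; lengths in m; the calibration is good to about 2 mm. A picture is of the moment at which its call begins. There is no depth.
- ctrl.hand_in(): hands the job in, once; it reports no verdict.
The state is a dict: "time_s": time; "q": joint angles; "dq": joint speeds; "joint_efforts": joint torques, N m; "eef_pos": TCP position; "eef_rot": TCP orientation; "wrist_force": force on the tool from outside, world axes, zero at the start; "torque": the same for the moment, N m; "opening": opening from 0.0 (shut) to 1.0 (fully open).
Only numpy, scipy, OpenCV 4.12 (cv2) and the standard library are available. Lean on these libraries where they do the work, as an engineer would, in place of code of your own. Each camera call takes 0.05 s, during which the arm holds its last target. There are 200 camera calls.

### The job

Load the sticker holder: take the roll of green stickers from its wooden cradle, thread it onto the slanted steel spindle from the spindle's free end, let go, and gently press it down the spindle past the orange sprung catch until it lies flat against the black back plate and the catch has sprung up again behind it. Feel for the stop and never force the roll. Do not shift the other things.

Things in the scene. Friction and masses are not known exactly. Their poses are not given: they have to be found in the camera images.
- roll_center (a point): centre of the roll of green stickers: outer diameter 74 mm, 32 mm wide, 35 mm round hole (clear), wall 19 mm, 50 to 110 g. z axis: the axis of the hole; both faces alike. It starts standing on its rim in the cradle, hole axis level along the cradle's y, centre 43 mm above the table, the top 58 mm of it free above the cradle's walls. Grip it across its faces near the top of the rim, from above
- cradle: light wooden cradle, fixed to the table where it stands: trough 92 mm long (its x), 50 mm wide (its y) and 22 mm high, open at the top; it holds the roll between its two long walls. Origin at the centre of its underside, z up
- holder: grey steel stand of the sticker holder, fixed to the table: base plate 130 x 96 x 8 mm, and an upright post up to 99 mm high behind the spindle. Origin on the table plumb below the centre of the back plate; z up; the spindle points to the stand's -x and upward
- spindle: slanted fixed steel rod, 30 mm diameter, 105 mm long, rising at 30 degrees. Origin: centre of the front face of the black back plate (60 mm diameter), 105 mm above the table. z axis: along the rod to its free end; x: square to the rod, upward; y level. Full diameter up to 88 mm from the plate, then tapers to 15 mm at the end. A roll fully home has its centre at z = 16 mm, its outer face at 32 mm
- spindle_tip (a point): centre of the spindle's free end, 105 mm from the back plate along the rod's axis
- catch (a joint): orange sprung catch, bent wires 9 mm wide on the rod's upper side: ramps up from 58 to 41 mm from the back plate, 7.5 mm proud there, ends 34 mm from the plate. Value in m: 0 fully up, 0.0075 flush. Spring 400 N/m, 1.6 N preload: pushing a roll past takes some 5 to 15 N along the rod. A roll pushed on one side only can jam: push on both sides of the rod, e.g. with parted fingers that straddle it
- tape_roll_b: brown packing tape roll lying flat, 98 mm diameter, 48 mm high; stays put; bystander. Origin at the centre of its underside
- kiwi_01: loose kiwi fruit lying at the right, 70 mm long; bystander
Things that resemble listed ones, but are neither listed nor needed, are in the scene too. Several things have the shape of the holder; the one meant has the colours described above. What is shaped like the part that bears roll_center but pink is not meant.

How it is judged:
On the way, in this order (a step that is already met when the one before it is completed fails the run):
1. the roll hangs on the spindle, in front of the catch or on it, let go by the fingers (z of roll_center in the frame of spindle between 0.03 and 0.095 m and x of roll_center in the frame of spindle between -0.008 and 0.008 m and y of roll_center in the frame of spindle between -0.008 and 0.008 m and contact force between the fingers and sticker_roll below 0.05 N), for 0.1 s.
2. the roll is pressed home and the catch has sprung up again behind it (z of roll_center in the frame of spindle below 0.0195 m and value of joint catch below 0.0015 m and distance between roll_center and spindle below 0.022 m), for 0.1 s.
At the end, for the whole second after the job is handed in: the roll is on the spindle, its centre at most 19.5 mm from the back plate's face (home is 16 mm) and within 22 mm of the plate's centre point, its axis within 0.12 rad of the spindle's, at rest, and the catch up again (joint below 1.5 mm) (all of step 2 and z of roll_center in the frame of spindle above 0.013 m and angle between the z axis of roll_center and the z axis of spindle, either way round below 0.12 rad and linear speed of sticker_roll below 0.02 m/s); the robot touches nothing.
It fails at once if the loose kiwi is moved more than 30 mm (distance of kiwi_01 from where it was at the start of the episode above 0.03 m).
It fails at once if the roll is rammed against the spindle, catch or back plate with over 40 N (contact force between sticker_roll and spindle above 40 N).
It also fails if it takes over 46 s, if anything falls off the work surface, if the arm or the gripper's body presses on something with over 40 N, if the wrist force passes 120 N, or if a joint passes its speed limit or range.

## Working session

There is one attempt and no reset: what is moved stays moved. The work goes in short steps, Python scripts to look and compute and a tool call to move; the robot and the scene stay as the last step left them, time stands still between calls to the robot, and variables do not carry over. Pictures are saved under pics/ and viewed, about 8 in all and at most 12, crops included, and the job is handed in when it is done.

Besides the shell and the picture viewer there is one more tool, called after "Emit:" as name(argument=value, ...) on one line, values as JSON. move_arm: Moves the arm, as the interface text tells. Its arguments: {"type":"object","properties":{"moves":{"type":"array","items":{"type":"object","properties":{"gripper":{"type":"number"},"x":{"type":"number"},"y":{"type":"number"},"z":{"type":"number"},"roll":{"type":"number"}}}}},"required":["moves"]}

```bash
mkdir -p pics; cat > h.py <<'E'
import numpy as np, cv2
from bench import ctrl
def shot(n,f):
    c=ctrl.camera(n); cv2.imwrite('pics/'+f+'.png',c['img'][:,:,::-1]); np.savez('pics/'+f+'.npz',**{k:v for k,v in c.items()}); return c
def ray(c,u,v):
    T=np.array(c['world_from_camera']); d=T[:3,:3]@np.array([(u-c['cx'])/c['fx'],-(v-c['cy'])/c['fy'],-1.]); return T[:3,3],d/np.linalg.norm(d)
def plane(c,u,v,z):
    o,d=ray(c,u,v); return o+d*(z-o[2])/d[2]
def proj(c,p):
    T=np.array(c['world_from_camera']); q=T[:3,:3].T@(np.array(p)-T[:3,3]); return np.array([c['cx']+c['fx']*q[0]/-q[2], c['cy']-c['fy']*q[1]/-q[2]])
def tri(c1,p1,c2,p2):
    o1,d1=ray(c1,*p1);o2,d2=ray(c2,*p2)
    s=np.linalg.lstsq(np.c_[d1,-d2],o2-o1,rcond=None)[0]; a=o1+s[0]*d1;b=o2+s[1]*d2
    return (a+b)/2,np.linalg.norm(a-b)
E
python3 - <<'E'
from h import *
a=shot('top','t0');b=shot('side','s0')
for c in(a,b):print({k:v for k,v in c.items() if k!='img'})
print(ctrl.get_obs())
E
```

```text
{'fx': 456.3973697365468, 'fy': 456.3973697365468, 'cx': 315.7302301140264, 'cy': 196.55626997009665, 'world_from_camera': array([[-0.01028769,  0.99451658, -0.10407174,  0.31539736],
       [-0.99992342, -0.01094759, -0.0057716 ,  0.22778966],
       [-0.00687929,  0.1040044 ,  0.99455305,  1.6946413 ],
       [ 0.        ,  0.        ,  0.        ,  1.        ]])}
{'fx': 385.6652186197844, 'fy': 385.6652186197844, 'cx': 327.0333060491472, 'cy': 200.27681965743736, 'world_from_camera': array([[ 0.99871945, -0.03467041,  0.03684318,  0.55059295],
       [ 0.05049101,  0.6372934 , -0.7689654 , -0.80855918],
       [ 0.00318043,  0.76984095,  0.63822786,  0.95942072],
       [ 0.        ,  0.        ,  0.        ,  1.        ]])}
{'time_s': 0.1, 'q': array([ 1.13367068e+00,  1.81467954e-01,  1.60791872e+00,  2.77025690e-05,
        1.35383082e+00, -2.06288500e-01]), 'dq': array([-0.00122925, -0.00114963, -0.00292841, -0.00067723,  0.00146354,
        0.0011989 ]), 'joint_efforts': array([ 4.03763909e-05, -4.45878732e+01, -3.52238953e+01, -3.81915361e-04,
        4.17020812e-03, -2.52473114e-05]), 'eef_pos': array([0.13142678, 0.55953736, 0.40386817]), 'eef_rot': array([ 3.51261232e-04,  7.83835940e-01,  6.20967437e-01, -7.32684322e-04]), 'wrist_force': array([-0.19463653, -0.32887358, -0.26822398]), 'torque': array([-0.01935542,  0.01199932,  0.01007114]), 'opening': 0.999046162549004}
```

View pics/t0.png

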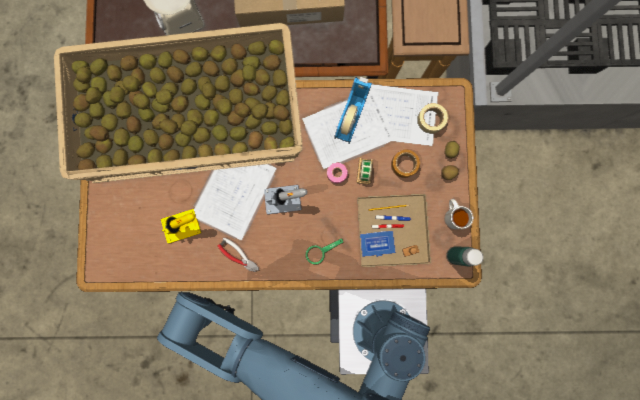

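View pics/s0.png

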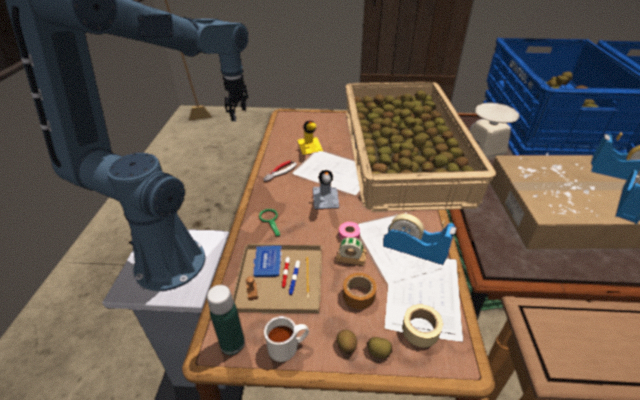

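The top view shows the grey holder at (283,198), a yellow look-alike at (181,226), the green roll in its cradle at (366,171), and a pink ring at (337,172). The grey holder and the green roll match the description; I'll confirm in one enlarged crop.

```bash
python3 - <<'E'
from h import *
t=cv2.imread('pics/t0.png');s=cv2.imread('pics/s0.png')
a=cv2.resize(t[150:225,255:385],None,fx=6,fy=6,interpolation=cv2.INTER_CUBIC)[:,:780]
b=cv2.resize(s[160:275,300:380],(400,575//1),interpolation=cv2.INTER_CUBIC)
cv2.imwrite('pics/c0.png',a); cv2.imwrite('pics/c1.png',b)
E
```

```text
(no output)
```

View pics/c0.png

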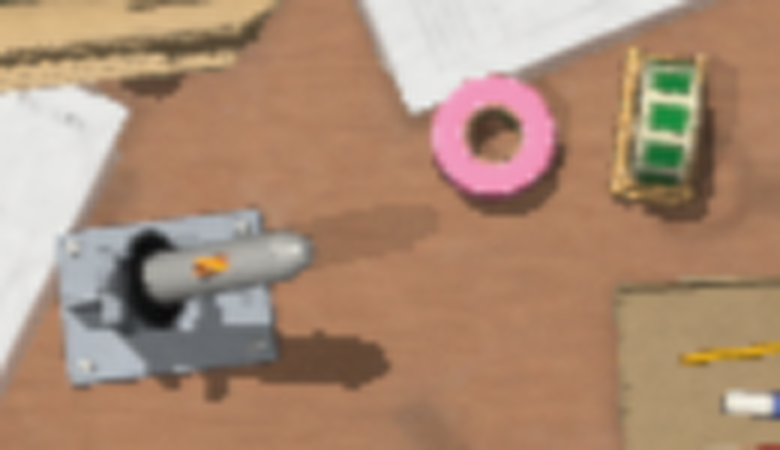

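View pics/c1.png

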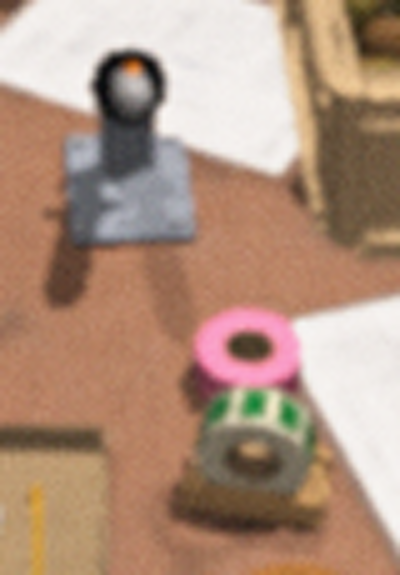

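The crops confirm the targets. The grey holder has a black plate and an orange catch at about (290,194), with its free end toward image right (-y), near (304,192). The green roll is in the wooden cradle at (366,170), axis roughly along world y. The pink ring and the yellow holder are ruled out. Next I measure.

```bash
cat > m.py <<'E'
from h import *
t=dict(np.load('pics/t0.npz'));s=dict(np.load('pics/s0.npz'))
def hsv(c): return cv2.cvtColor(c['img'],cv2.COLOR_RGB2HSV)
def mask(c,lo,hi,box):
    m=cv2.inRange(hsv(c),lo,hi); k=np.zeros_like(m); x0,y0,x1,y1=box; k[y0:y1,x0:x1]=m[y0:y1,x0:x1]; return k
def cen(m):
    v,u=np.nonzero(m); return np.array([u.mean(),v.mean()]),len(u),np.array([u.min(),v.min(),u.max(),v.max()])
E
python3 - <<'E'
from m import *
np.set_printoptions(precision=4,suppress=True)
g=mask(t,(45,90,40),(80,255,255),(355,155,380,190)); p,n,b=cen(g); print('green top',p,n,b,plane(t,*p,.078))
g2=mask(s,(45,90,40),(80,255,255),(330,225,375,260)); p,n,b=cen(g2); print('green side',p,n,b)
o=mask(t,(5,150,120),(22,255,255),(270,180,310,210)); po,n,b=cen(o); print('orange top',po,n,b,plane(t,*po,.105+.05*.5+.0225*.866))
o=mask(s,(3,150,120),(22,255,255),(310,165,345,195)); ps,n,b=cen(o); print('orange side',ps,n,b,tri(t,po,s,ps))
f=lambda x,y:((x+.5)/6-.5+255,(y+.5)/6-.5+150)
C=[plane(t,*f(*q),.008) for q in[(60,235),(260,209),(275,358),(74,385)]]
for c in C: print(c)
C=np.array(C)
print('len',[np.linalg.norm(C[i]-C[(i+1)%4]) for i in range(4)])
print('tip',plane(t,*f(305,252),.1575), 'side tip tri',tri(t,f(305,252),s,(131/5+300-.4,92/5+160-.4)))
for q in[(135,22,'pl')]: pass
print('cradle corners z22',[plane(t,*f(*q),.022) for q in[(633,48),(703,55),(690,203),(612,195)]])
# raw pixel dumps
print(t['img'][180:216,262:310].mean(2).astype(int).tolist().__len__())
I=t['img'].astype(int)
print('HSV roll'); 
H=hsv(t)
for v in range(157,186): print(v,' '.join('%3d/%3d/%3d'%tuple(x) for x in H[v,355:375]))
E
```

```text
green top [365.8    170.1846] 65 [362 162 369 180] [0.5775 0.0569 0.078 ]
green side [350.4242 241.3333] 33 [342 239 358 244]
orange top [289.7778 193.5556] 9 [288 193 292 194] [0.4883 0.3251 0.1495]
orange side [326.2 172.6] 5 [325 172 327 173] (array([0.4907, 0.3255, 0.1473]), np.float64(0.004274875174804646))
[0.5232 0.4278 0.008 ]
[0.5381 0.3035 0.008 ]
[0.4452 0.2948 0.008 ]
[0.4299 0.419  0.008 ]
len [np.float64(0.12519650761834597), np.float64(0.09329770486634877), np.float64(0.12516703936673215), np.float64(0.09378536533273471)]
tip [0.4936 0.2715 0.1575] side tip tri (array([0.4936, 0.2714, 0.1633]), np.float64(0.0013282974413207536))
cradle corners z22 [array([0.6342, 0.0712, 0.022 ]), array([0.6293, 0.028 , 0.022 ]), array([0.537 , 0.0381, 0.022 ]), array([0.5425, 0.086 , 0.022 ])]
36
HSV roll
157  10/ 62/145  14/ 69/148  13/ 93/156  12/104/162  13/106/168  14/113/173  13/113/170  12/112/166  11/112/169  12/113/170  11/113/172  11/113/172  12/111/172  12/111/172  12/111/172  11/112/173  11/112/173  11/113/174  12/114/174  12/114/175
158  13/ 96/154  12/105/158  13/112/164 
[... 6091 characters left out ...]
/113/133  13/115/115  15/113/111  15/121/122  14/122/113  16/126/103  16/128/106  16/127/114  16/125/118  17/129/125  16/129/130  17/127/110  16/125/108  14/116/ 92  12/109/ 96  11/112/107  12/110/150  12/113/167
184  12/112/177  12/114/175  12/113/169  12/114/161  12/113/133  12/114/147  12/115/153  13/114/116  12/114/ 92  14/120/ 91  14/118/ 93  14/113/ 99  14/117/ 98  14/116/ 90  13/113/ 97  13/110/100  13/116/101  12/112/109  12/112/155  12/117/168
185  12/113/173  12/113/174  11/115/175  12/114/172  12/115/168  12/114/170  12/113/167  12/114/132  12/111/106  12/117/ 98  13/112/ 91  11/111/ 94  12/110/ 95  12/112/ 96  12/113/ 99  12/111/ 99  12/112/100  12/116/110  12/114/152  11/112/164
```

```bash
python3 - <<'E'
from m import *
np.set_printoptions(precision=4,suppress=True)
print('roll',plane(t,365.6,170,.043),plane(t,365.6,170,.075))
print('roll hole side',plane(s,350.2,250,.043))
print('proj roll c in side', proj(s,[.583,.057,.043]), proj(s,[.583,.041,.043]))
H=hsv(t)
print('top tip')
for v in range(186,200): print(v,' '.join('%3d/%3d/%3d'%tuple(x) for x in H[v,294:312]))
H=hsv(s);print('side')
for v in range(166,190): print(v,' '.join('%3d/%3d'%tuple(x[1:]) for x in H[v,315:338]))
h=np.array([.120,-.993,0]);O=np.array([.4841,.3613,0])
E
```

```text
roll [0.5839 0.0539 0.043 ] [0.5787 0.0573 0.075 ]
roll hole side [0.5849 0.0489 0.043 ]
proj roll c in side [349.6167 248.1291] [349.5895 251.7841]
top tip
186 110/  9/168 102/  7/177 103/ 13/177 106/ 16/174   8/ 17/121  13/ 96/157  13/100/176  12/101/177  12/104/174  12/109/171  12/112/171  12/115/173  12/114/172  12/115/162  12/113/158  12/115/157  12/116/156  12/116/154
187  45/  3/184  25/  8/187  75/  3/152 108/ 15/166   5/ 13/122  12/ 92/155  12/ 98/171  12/ 96/173  12/ 99/162  11/104/155  12/108/156  12/112/159  13/113/158  13/113/153  12/112/153  12/113/153  11/113/153  12/117/153
188  90/  5/155  30/  8/163  60/  2/133 103/ 14/159   0/  6/122  13/ 61/129  12/ 65/137  13/ 51/144  13/ 51/140  12/ 74/141  12/ 93/150  12/105/151  12/109/150  12/111/151  12/112/150  12/112/150  11/116/150  11/116/149
189 100/  5/140  45/  4/138  30/  4/134  15/  7/142  17/ 12/143  18/ 17/146  19/ 18/156  22/ 17/163  20/ 14/160  19/ 18/155  16/ 26/149  11/ 46/133  11/ 84/127  12/111/145  12/115/151  12/113/153  12/112/153  12/115/153
190  30/  7/150  21/ 12/153  26/ 12/153  21/ 11/158  26/ 13/161
[... 5953 characters left out ...]
  11/ 69  19/ 67  11/ 71  18/ 69  26/ 68  25/ 72  11/ 68  15/ 69  17/ 74  12/123  19/188  12/228  11/237  11/236   5/237   8/241   6/243
187  26/174  28/176  19/175  21/169  17/137   8/ 96  17/ 75  23/ 66  24/ 74  24/ 73  11/ 72  20/ 77  26/ 69  23/ 67  15/ 83  11/112  10/158   9/190   8/190   9/196  11/207   9/229   7/240
188   5/158   2/160   9/178  13/172  19/151  25/103  17/ 74  22/ 71  11/ 72  18/ 70  15/ 69  18/ 72  26/ 69  30/ 68  13/ 80  23/111  17/149  11/159  13/159  11/162   7/178   6/200  19/230
189  15/157  14/168  14/179  14/179  15/154  17/104  22/ 70  18/ 71   7/ 73  14/ 75  25/ 71  14/ 72  14/ 74  31/ 73  25/ 82  22/105  19/151  17/169  16/174  15/172  12/172  10/171  29/186
```

```bash
python3 - <<'E'
from m import *
np.set_printoptions(precision=4,suppress=True)
print('disc O side',plane(s,325.1,176.7,.105))
L=plane(t,305.9,191.4,.151); h=np.array([.120,-.993,0]); print('low corner',L,'tip',L-h*.00375,'O from tip',L-h*(.00375+.0909))
O=np.array([.481,.363,.105]); tip=O+.105*np.array([.104,-.86,.5]); print(tip,proj(s,tip),proj(t,tip),proj(s,O))
# rod lateral midpoints in top view: rows where S<40 & between, cols 294..302 
for p in [(296,192.0),(300,191.9)]: print(plane(t,*p,.14))
E
```

```text
disc O side [0.487  0.3588 0.105 ]
low corner [0.4949 0.27   0.151 ] tip [0.4945 0.2738 0.151 ] O from tip [0.4836 0.364  0.151 ]
[0.4919 0.2727 0.1575] [325.1545 179.1329] [305.0684 192.075 ] [323.5546 175.9801]
[0.4945 0.3043 0.14  ]
[0.4947 0.2906 0.14  ]
```

Emit:
move_arm(moves=[{"roll":-6.7},{"x":-3.0,"y":3.4},{"x":-3.0,"y":3.4},{"x":-3.0,"y":3.4},{"x":-3.0,"y":3.4}])

```text
validation failed for argument at $.mo...
```

Emit:
move_arm(moves=[{"x":-3.0,"y":3.4},{"x":-3.0,"y":3.4},{"x":-3.0,"y":3.4},{"x":-3.0,"y":3.4},{"x":-3.0,"y":3.4}])

```text
validation failed for argument at $.mo...
```

Emit:
move_arm(moves=[{"x":-3.0,"y":3.4},{"x":-3.0,"y":3.4},{"x":-3.0,"y":3.4},{"x":-3.0,"y":3.4},{}])

```text
validation failed for argument at $.mo...
```

```bash
cat > go.py <<'E'
import sys
from h import *
from scipy.spatial.transform import Rotation as R
def tool(tx,ty,tz,ang=None):
    o=ctrl.get_obs(); q=o['eef_rot']; M=R.from_quat([q[1],q[2],q[3],q[0]]).as_matrix()
    d=M.T@(np.array([tx,ty,tz])-o['eef_pos'])*100
    a=np.degrees(np.arctan2(M[1,0],M[0,0]))
    print('t %.2f pos'%o['time_s'],o['eef_pos'].round(4),'ang %.2f'%a,'tilt',M[:2,2].round(4),'open %.3f'%o['opening'],'F',o['wrist_force'].round(2),'T',o['torque'].round(2),'\nshift cm',d.round(2))
if __name__=='__main__': tool(*map(float,sys.argv[1:4]))
E
python3 go.py .584 .056 .235; python3 - <<'E'
from h import *
c=shot('top','t1');cv2.imwrite('pics/t1c.png',cv2.resize(c['img'][110:230,290:450,::-1],None,fx=4,fy=4,interpolation=cv2.INTER_CUBIC))
E
```

```text
t 0.10 pos [0.1314 0.5595 0.4039] ang 76.77 tilt [-0.0007 -0.0015] open 0.999 F [-0.19 -0.33 -0.27] T [-0.02  0.01  0.01] 
shift cm [-38.64  55.58  16.93]
```

Emit:
move_arm(moves=[{"gripper":100,"x":0,"y":0,"z":0,"roll":-6.7},{"gripper":100,"x":-3.0,"y":3.4,"z":0,"roll":0},{"gripper":100,"x":-3.0,"y":3.4,"z":0,"roll":0},{"gripper":100,"x":-3.0,"y":3.4,"z":0,"roll":0},{"gripper":100,"x":-3.0,"y":3.4,"z":0,"roll":0}])

```text
time_s: 0.78
eef_pos: [0.2536, 0.4239, 0.4045]
eef_rot: [0.0, 0.746, 0.666, -0.0]
wrist_force: [0.5, -0.9, 0.7]
opening: 1.001
```

Emit:
move_arm(moves=[{"gripper":100,"x":-3.0,"y":3.4,"z":0,"roll":0},{"gripper":100,"x":-3.0,"y":3.4,"z":0,"roll":0},{"gripper":100,"x":-3.0,"y":3.4,"z":0,"roll":0},{"gripper":100,"x":-3.0,"y":3.4,"z":0,"roll":0},{"gripper":100,"x":-3.0,"y":3.4,"z":0,"roll":0}])

```text
time_s: 1.4
eef_pos: [0.4056, 0.2555, 0.4046]
eef_rot: [-0.0, 0.746, 0.666, -0.0]
wrist_force: [0.9, -0.4, -0.2]
opening: 1.003
```

Emit:
move_arm(moves=[{"gripper":100,"x":-3.0,"y":3.4,"z":0,"roll":0},{"gripper":100,"x":-3.0,"y":3.4,"z":0,"roll":0},{"gripper":100,"x":-3.0,"y":3.4,"z":0,"roll":0},{"gripper":100,"x":-3.0,"y":3.4,"z":0,"roll":0},{"gripper":100,"x":0,"y":0,"z":0,"roll":0}])

```text
time_s: 2.02
eef_pos: [0.5278, 0.1198, 0.4043]
eef_rot: [0.0, 0.747, 0.664, -0.0]
wrist_force: [-0.6, 0.3, -0.3]
opening: 1.002
```

```bash
python3 go.py .584 .056 .235; python3 - <<'E'
from h import *
c=shot('side','s1');cv2.imwrite('pics/s1c.png',cv2.resize(c['img'][130:290,270:430,::-1],None,fx=3.5,fy=3.5,interpolation=cv2.INTER_CUBIC))
E
```

```text
t 2.02 pos [0.5278 0.1198 0.4043] ang 83.26 tilt [-0.0003 -0.0005] open 1.002 F [-0.64  0.3  -0.31] T [ 0.03 -0.01 -0.  ] 
shift cm [-5.66  6.33 16.93]
```

View pics/s1c.png

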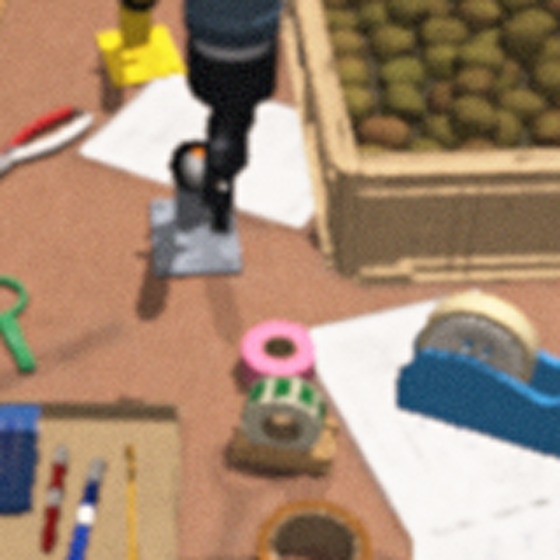

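The arm hangs over (225,150) in the crop. The roll at (285,415) in its cradle is clear of the pink ring below-left of the approach. Continuing down.

Emit:
move_arm(moves=[{"gripper":80,"x":-2.8,"y":3.2,"z":3,"roll":0},{"gripper":80,"x":-2.86,"y":3.13,"z":3,"roll":0},{"gripper":80,"x":0,"y":0,"z":3,"roll":0},{"gripper":80,"x":0,"y":0,"z":3,"roll":0},{"gripper":80,"x":0,"y":0,"z":2.5,"roll":0}])

```text
time_s: 2.7
eef_pos: [0.5818, 0.0599, 0.2583]
eef_rot: [-0.001, 0.746, 0.666, -0.0]
wrist_force: [-0.3, -0.2, 0.5]
opening: 0.804
```

```bash
python3 go.py .584 .056 .235; python3 - <<'E'
from h import *
c=shot('top','t2');d=shot('side','s2')
a=cv2.resize(c['img'][130:220,310:420,::-1],(440,360),interpolation=cv2.INTER_CUBIC)
b=cv2.resize(d['img'][200:290,300:390,::-1],(360,360),interpolation=cv2.INTER_CUBIC)
cv2.imwrite('pics/p2.png',np.hstack([a,b]))
E
```

```text
t 2.70 pos [0.5818 0.0599 0.2583] ang 83.54 tilt [-0.0017  0.0005] open 0.804 F [-0.31 -0.19  0.46] T [ 0.04 -0.04 -0.04] 
shift cm [-0.37  0.27  2.33]
```

View pics/p2.png

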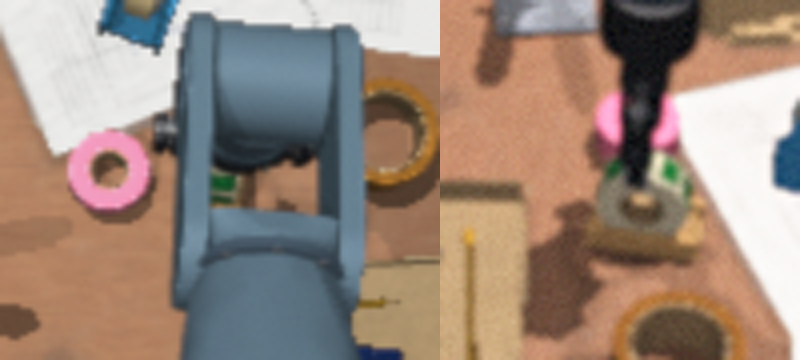

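Both views show the fingers straddling the roll, with the front finger at (635,185) and the hole at (643,204). Next I finish the descent, settle and close.

Emit:
move_arm(moves=[{"gripper":80,"x":0,"y":0.1,"z":1.2,"roll":0},{"gripper":80,"x":0,"y":0,"z":1.2,"roll":0},{"gripper":80,"x":0,"y":0,"z":0,"roll":0},{"gripper":80,"x":0,"y":0,"z":0,"roll":0}])

```text
time_s: 3.3
eef_pos: [0.584, 0.0585, 0.2361]
eef_rot: [0.0, 0.746, 0.666, 0.0]
wrist_force: [-0.3, 0.9, 1.4]
opening: 0.797
```

```bash
python3 go.py .5845 .056 .235
```

```text
t 3.30 pos [0.584  0.0585 0.2361] ang 83.47 tilt [ 0.0005 -0.    ] open 0.797 F [-0.3   0.91  1.44] T [ 0.04  0.01 -0.01] 
shift cm [-0.25  0.08  0.11]
```

Emit:
move_arm(moves=[{"gripper":60,"x":-0.2,"y":0,"z":0.05,"roll":0},{"gripper":45,"x":0,"y":0,"z":0,"roll":0},{"gripper":20,"x":0,"y":0,"z":0,"roll":0},{"gripper":20,"x":0,"y":0,"z":0,"roll":0},{"gripper":20,"x":0,"y":0,"z":0,"roll":0}])

```text
time_s: 3.92
eef_pos: [0.5839, 0.0564, 0.2357]
eef_rot: [0.0, 0.746, 0.666, 0.0]
wrist_force: [-0.4, -1.7, 4.5]
opening: 0.357
```

```bash
python3 go.py .5845 .056 .235
```

```text
t 3.92 pos [0.5839 0.0564 0.2357] ang 83.48 tilt [ 0.0011 -0.0003] open 0.357 F [-0.38 -1.66  4.55] T [-0.13  0.   -0.  ] 
shift cm [-0.04  0.06  0.07]
```

Grasped at an opening of 0.357, with small lateral force. Lift, then turn toward the spindle heading.

Emit:
move_arm(moves=[{"gripper":20,"x":0,"y":0,"z":-1.5,"roll":0},{"gripper":20,"x":0,"y":0,"z":-3,"roll":0},{"gripper":20,"x":0,"y":0,"z":-4,"roll":0},{"gripper":20,"x":0,"y":0,"z":-2.5,"roll":-6.7},{"gripper":20,"x":0,"y":0,"z":0,"roll":-6.7}])

```text
time_s: 4.55
eef_pos: [0.5842, 0.0567, 0.3487]
eef_rot: [0.002, 0.662, 0.75, 0.002]
wrist_force: [-0.4, -0.5, -1.3]
opening: 0.357
```

```bash
python3 go.py .5004 .2278 .345
```

```text
t 4.55 pos [0.5842 0.0567 0.3487] ang 97.11 tilt [ 0.005  -0.0003] open 0.357 F [-0.44 -0.52 -1.3 ] T [-0.04 -0.06  0.02] 
shift cm [18.02 -6.2   0.33]
```

Emit:
move_arm(moves=[{"gripper":20,"x":3.6,"y":-1.24,"z":0,"roll":0},{"gripper":20,"x":3.6,"y":-1.24,"z":0,"roll":0},{"gripper":20,"x":3.6,"y":-1.24,"z":0,"roll":0},{"gripper":20,"x":3.6,"y":-1.24,"z":0,"roll":0},{"gripper":20,"x":2.6,"y":-1.1,"z":0,"roll":0}])

```text
time_s: 5.18
eef_pos: [0.502, 0.2195, 0.3456]
eef_rot: [-0.0, 0.663, 0.749, -0.0]
wrist_force: [0.8, 0.1, -0.8]
opening: 0.357
```

Emit:
move_arm(moves=[{"gripper":20,"x":0,"y":0,"z":0,"roll":0},{"gripper":20,"x":0,"y":0,"z":0,"roll":0}])

```text
time_s: 5.42
eef_pos: [0.5032, 0.2178, 0.3455]
eef_rot: [0.0, 0.663, 0.748, -0.0]
wrist_force: [-0.5, 0.2, -1.3]
opening: 0.356
```

```bash
python3 go.py .5004 .2278 .345; python3 - <<'E'
from h import *
c=shot('top','t3');d=shot('side','s3')
a=cv2.resize(c['img'][150:230,250:350,::-1],(450,360),interpolation=cv2.INTER_CUBIC)
b=cv2.resize(d['img'][150:230,290:366,::-1],(342,360),interpolation=cv2.INTER_CUBIC)
cv2.imwrite('pics/p3.png',np.hstack([a,b]))
from m import *
for n,T,bx in (('t3',c,(300,170,340,220)),('s3',d,(300,150,360,230))):
    g=mask(T,(45,90,40),(80,255,255),bx)
    if g.any(): print(n,cen(g))
for p in ([.5004,.2278,.1525],[.5004,.2278,.1895],[.4986,.2428,.1525],[.5022,.2128,.1525]): print(proj(c,p),proj(d,p))
E
```

```text
t 5.42 pos [0.5032 0.2178 0.3455] ang 96.89 tilt [ 0.0003 -0.0003] open 0.356 F [-0.47  0.18 -1.3 ] T [ 0.05  0.04 -0.03] 
shift cm [ 1.03 -0.16  0.05]
t3 (array([322.4, 196.2]), 15, array([320, 195, 325, 199]))
s3 (array([327.42857143, 183.        ]), 14, array([320, 182, 335, 185]))
[318.28560723 189.62106219] [326.92521471 188.23973591]
[318.27100849 188.29438961] [326.95841296 179.5046994 ]
[313.88303597 190.19499607] [326.62343937 185.54528316]
[322.68760726 189.04720278] [327.23236697 190.98219737]
```

View pics/p3.png

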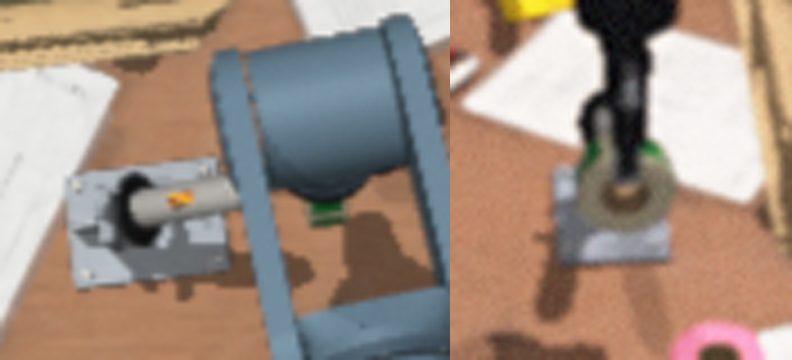

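The side view shows the roll level and the rod running behind its hole, about (627,190) in the crop. Relative lateral error is about 1–2 mm, so I'll trim that and advance over the tip.

Emit:
move_arm(moves=[{"gripper":20,"x":1.0,"y":-0.25,"z":0.23,"roll":0},{"gripper":20,"x":1.2,"y":0,"z":0,"roll":0},{"gripper":20,"x":1.2,"y":0,"z":0,"roll":0},{"gripper":20,"x":0.9,"y":0,"z":0,"roll":0},{"gripper":20,"x":0,"y":0,"z":0,"roll":0}])

```text
time_s: 6.15
eef_pos: [0.4952, 0.2613, 0.3429]
eef_rot: [0.0, 0.663, 0.749, -0.0]
wrist_force: [0.6, -0.4, -0.9]
opening: 0.357
```

```bash
python3 go.py .4946 .2725 .3395; python3 - <<'E'
from h import *
c=shot('top','t4');d=shot('side','s4')
a=cv2.resize(c['img'][150:230,250:350,::-1],(450,360),interpolation=cv2.INTER_CUBIC)
b=cv2.resize(d['img'][150:220,295:361,::-1],(339,360),interpolation=cv2.INTER_CUBIC)
cv2.imwrite('pics/p4.png',np.hstack([a,b]))
E
```

```text
t 6.15 pos [0.4952 0.2613 0.3429] ang 96.96 tilt [-0. -0.] open 0.357 F [ 0.63 -0.35 -0.85] T [ 0.   -0.01  0.04] 
shift cm [1.11 0.08 0.34]
```

View pics/p4.png

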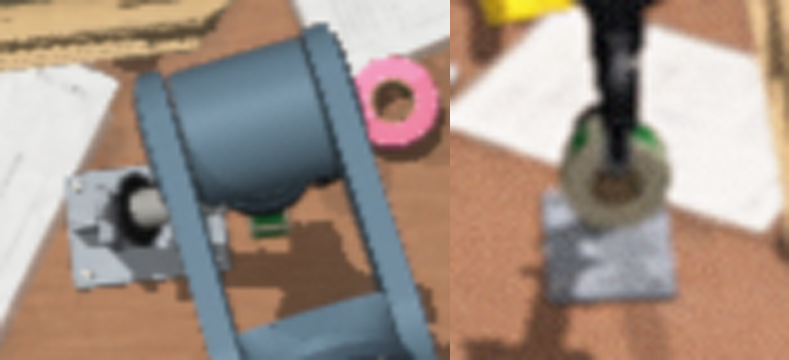

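Still no contact force; the tip is entering the hole, with the finger covering it in the view. I go on in small steps and feel for contact.

Emit:
move_arm(moves=[{"gripper":20,"x":0.4,"y":0.05,"z":0.1,"roll":0},{"gripper":20,"x":0.3,"y":0,"z":0.1,"roll":0},{"gripper":20,"x":0,"y":0,"z":0,"roll":0}])

```text
time_s: 6.62
eef_pos: [0.495, 0.2676, 0.3407]
eef_rot: [-0.0, 0.663, 0.748, -0.0]
wrist_force: [0.1, 0.4, -0.8]
opening: 0.354
```

Emit:
move_arm(moves=[{"gripper":20,"x":0,"y":0,"z":0.15,"roll":0},{"gripper":20,"x":0,"y":0,"z":0,"roll":0}])

```text
time_s: 6.88
eef_pos: [0.4951, 0.2674, 0.3392]
eef_rot: [-0.0, 0.663, 0.748, -0.0]
wrist_force: [-0.5, 0.0, -1.1]
opening: 0.36
```

Emit:
move_arm(moves=[{"gripper":20,"x":0,"y":0,"z":0.1,"roll":0},{"gripper":20,"x":0,"y":0,"z":0,"roll":0}])

```text
time_s: 7.12
eef_pos: [0.4951, 0.2674, 0.3383]
eef_rot: [-0.0, 0.663, 0.748, -0.0]
wrist_force: [0.7, -0.8, -2.0]
opening: 0.357
```

Emit:
move_arm(moves=[{"gripper":20,"x":0,"y":0,"z":0.1,"roll":0},{"gripper":20,"x":0,"y":0,"z":0,"roll":0}])

```text
time_s: 7.38
eef_pos: [0.4951, 0.2675, 0.3375]
eef_rot: [0.0, 0.663, 0.748, 0.0]
wrist_force: [-0.3, -0.4, -0.5]
opening: 0.359
```

Emit:
move_arm(moves=[{"gripper":20,"x":0,"y":0,"z":0.1,"roll":0},{"gripper":20,"x":0,"y":0,"z":0,"roll":0}])

```text
time_s: 7.62
eef_pos: [0.4953, 0.2675, 0.3372]
eef_rot: [0.0, 0.663, 0.748, 0.0]
wrist_force: [-1.3, -0.5, 5.8]
opening: 0.355
```

Emit:
move_arm(moves=[{"gripper":20,"x":0,"y":0,"z":0.1,"roll":0},{"gripper":20,"x":0,"y":0,"z":0,"roll":0}])

```text
time_s: 7.88
eef_pos: [0.4953, 0.2676, 0.3371]
eef_rot: [0.0, 0.663, 0.748, 0.0]
wrist_force: [-4.6, -1.9, 11.6]
opening: 0.359
```

Contact felt at TCP z ≈ 0.337, with a sideways -x component, so the roll sits about 3 mm toward +x. I back off up, trim y and touch again.

Emit:
move_arm(moves=[{"gripper":20,"x":0,"y":0,"z":-0.25,"roll":0},{"gripper":20,"x":0,"y":-0.25,"z":0,"roll":0},{"gripper":20,"x":0,"y":0,"z":0.2,"roll":0},{"gripper":20,"x":0,"y":0,"z":0,"roll":0}])

```text
time_s: 8.38
eef_pos: [0.493, 0.2673, 0.3377]
eef_rot: [0.001, 0.663, 0.748, 0.001]
wrist_force: [-2.3, -1.5, 12.8]
opening: 0.357
```

Emit:
move_arm(moves=[{"gripper":20,"x":0,"y":0,"z":0.1,"roll":0},{"gripper":20,"x":0,"y":0,"z":0,"roll":0}])

```text
time_s: 8.62
eef_pos: [0.4931, 0.2673, 0.3376]
eef_rot: [0.001, 0.663, 0.748, 0.001]
wrist_force: [-4.8, -3.4, 16.0]
opening: 0.359
```

Emit:
move_arm(moves=[{"gripper":20,"x":-0.5,"y":0,"z":-0.5,"roll":0},{"gripper":20,"x":0,"y":0,"z":0,"roll":0},{"gripper":20,"x":0,"y":-0.3,"z":0,"roll":0},{"gripper":20,"x":0,"y":0,"z":0,"roll":0}])

```text
time_s: 9.12
eef_pos: [0.4903, 0.2618, 0.3396]
eef_rot: [0.0, 0.663, 0.748, 0.0]
wrist_force: [1.9, 0.4, -1.2]
opening: 0.359
```

Emit:
move_arm(moves=[{"gripper":20,"x":0,"y":-0.2,"z":0,"roll":0},{"gripper":20,"x":0,"y":0,"z":0,"roll":0}])

```text
time_s: 9.38
eef_pos: [0.489, 0.2615, 0.3404]
eef_rot: [0.001, 0.664, 0.748, 0.001]
wrist_force: [6.0, -0.4, -1.5]
opening: 0.356
```

Emit:
move_arm(moves=[{"gripper":20,"x":0,"y":0.4,"z":0,"roll":0},{"gripper":20,"x":0,"y":0.4,"z":0,"roll":0},{"gripper":20,"x":0,"y":0.2,"z":0,"roll":0},{"gripper":20,"x":0,"y":0,"z":0,"roll":0}])

```text
time_s: 9.88
eef_pos: [0.4982, 0.2629, 0.3397]
eef_rot: [-0.0, 0.663, 0.748, -0.0]
wrist_force: [-0.1, 0.1, -0.7]
opening: 0.359
```

Emit:
move_arm(moves=[{"gripper":20,"x":0,"y":0.2,"z":0,"roll":0},{"gripper":20,"x":0,"y":0,"z":0,"roll":0}])

```text
time_s: 10.12
eef_pos: [0.5002, 0.263, 0.3399]
eef_rot: [-0.0, 0.663, 0.748, -0.0]
wrist_force: [-0.2, 0.7, -2.1]
opening: 0.357
```

Emit:
move_arm(moves=[{"gripper":20,"x":0,"y":0.2,"z":0,"roll":0},{"gripper":20,"x":0,"y":0,"z":0,"roll":0}])

```text
time_s: 10.38
eef_pos: [0.5015, 0.2633, 0.3395]
eef_rot: [-0.001, 0.663, 0.748, -0.001]
wrist_force: [-5.2, -0.9, 0.5]
opening: 0.361
```

Both sides were felt at TCP x ≈ 0.490 and 0.5007, so centre is 0.4952. I go back to centre and feel inward.

Emit:
move_arm(moves=[{"gripper":20,"x":0,"y":-0.4,"z":0,"roll":0},{"gripper":20,"x":0,"y":-0.3,"z":0.12,"roll":0},{"gripper":20,"x":0.5,"y":0,"z":0,"roll":0},{"gripper":20,"x":0.2,"y":0,"z":0,"roll":0},{"gripper":20,"x":0,"y":0,"z":0,"roll":0}])

```text
time_s: 11.0
eef_pos: [0.4944, 0.2697, 0.3388]
eef_rot: [0.0, 0.663, 0.748, 0.0]
wrist_force: [0.6, 0.3, -1.0]
opening: 0.357
```

Emit:
move_arm(moves=[{"gripper":20,"x":0.2,"y":0,"z":0,"roll":0},{"gripper":20,"x":0,"y":0,"z":0,"roll":0}])

```text
time_s: 11.25
eef_pos: [0.4941, 0.2715, 0.3387]
eef_rot: [0.0, 0.663, 0.748, 0.0]
wrist_force: [-0.1, -0.3, -0.8]
opening: 0.356
```

Emit:
move_arm(moves=[{"gripper":20,"x":0.2,"y":0,"z":0,"roll":0},{"gripper":20,"x":0,"y":0,"z":0,"roll":0}])

```text
time_s: 11.5
eef_pos: [0.4939, 0.2735, 0.3387]
eef_rot: [0.0, 0.663, 0.748, 0.0]
wrist_force: [1.6, -0.4, -0.9]
opening: 0.357
```

Emit:
move_arm(moves=[{"gripper":20,"x":0.2,"y":0,"z":0,"roll":0},{"gripper":20,"x":0,"y":0,"z":0,"roll":0}])

```text
time_s: 11.75
eef_pos: [0.4936, 0.2752, 0.3385]
eef_rot: [0.0, 0.663, 0.748, -0.0]
wrist_force: [-0.0, -0.8, -1.9]
opening: 0.354
```

Emit:
move_arm(moves=[{"gripper":20,"x":0.2,"y":0,"z":0,"roll":0},{"gripper":20,"x":0,"y":0,"z":0,"roll":0}])

```text
time_s: 12.0
eef_pos: [0.4934, 0.2768, 0.3381]
eef_rot: [0.0, 0.663, 0.748, -0.001]
wrist_force: [2.1, -4.6, -3.8]
opening: 0.354
```

Underside contact felt (Fy -4.6, Fz -3.8), which is the geometry I expected. Now I open gradually while the outer finger follows and tilts the roll onto the rod.

Emit:
move_arm(moves=[{"gripper":20,"x":0,"y":0,"z":0.07,"roll":0},{"gripper":42,"x":0,"y":0,"z":0,"roll":0},{"gripper":47,"x":0.25,"y":0,"z":0,"roll":0},{"gripper":52,"x":0.25,"y":0,"z":0,"roll":0},{"gripper":57,"x":0.25,"y":0,"z":0,"roll":0}])

```text
time_s: 12.62
eef_pos: [0.4924, 0.2852, 0.3382]
eef_rot: [0.0, 0.663, 0.748, 0.0]
wrist_force: [0.6, 0.6, -0.4]
opening: 0.569
```

```bash
python3 go.py .4946 .2725 .3395; python3 - <<'E'
from h import *
c=shot('top','t5');d=shot('side','s5')
a=cv2.resize(c['img'][150:230,250:350,::-1],(450,360),interpolation=cv2.INTER_CUBIC)
b=cv2.resize(d['img'][150:220,295:361,::-1],(339,360),interpolation=cv2.INTER_CUBIC)
cv2.imwrite('pics/p5.png',np.hstack([a,b]))
E
```

```text
t 12.62 pos [0.4924 0.2852 0.3382] ang 96.89 tilt [0.0004 0.0004] open 0.569 F [ 0.59  0.59 -0.39] T [-0.07  0.01  0.01] 
shift cm [-1.29  0.06 -0.13]
```

View pics/p5.png

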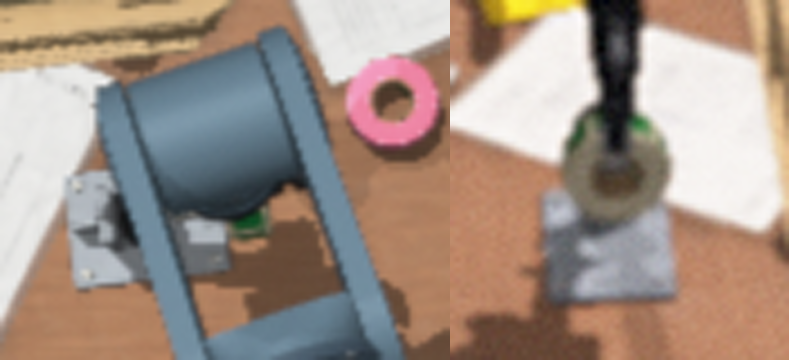

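The roll still hangs on the tip and the outer finger is on its face at (617,150). I keep pushing its top inward gently.

Emit:
move_arm(moves=[{"gripper":63,"x":0.3,"y":0,"z":0,"roll":0},{"gripper":68,"x":0.3,"y":0,"z":0,"roll":0},{"gripper":70,"x":0.3,"y":0,"z":0,"roll":0},{"gripper":70,"x":0.2,"y":0,"z":0,"roll":0}])

```text
time_s: 13.22
eef_pos: [0.4914, 0.2954, 0.3384]
eef_rot: [0.001, 0.663, 0.748, -0.0]
wrist_force: [0.3, -5.7, 5.8]
opening: 0.705
```

Emit:
move_arm(moves=[{"gripper":70,"x":0.3,"y":0,"z":0,"roll":0},{"gripper":70,"x":0.3,"y":0,"z":0,"roll":0},{"gripper":70,"x":0,"y":0,"z":0,"roll":0}])

```text
time_s: 13.6
eef_pos: [0.4906, 0.3018, 0.3383]
eef_rot: [0.0, 0.663, 0.748, 0.0]
wrist_force: [-0.2, -1.8, 2.4]
opening: 0.699
```

```bash
python3 go.py .4946 .2725 .3395; python3 - <<'E'
from m import *
c=shot('top','t6');d=shot('side','s6')
for n in('5','6'):
    T=dict(np.load('pics/t%s.npz'%n));S=dict(np.load('pics/s%s.npz'%n))
    for X,b in((T,(270,180,330,215)),(S,(310,160,350,200))):
        g=mask(X,(45,90,40),(80,255,255),b); print(n,cen(g) if g.any() else None)
E
```

```text
t 13.60 pos [0.4906 0.3018 0.3383] ang 96.88 tilt [0.0007 0.0004] open 0.699 F [-0.22 -1.84  2.44] T [-0.39 -0.06  0.04] 
shift cm [-2.96  0.05 -0.12]
5 (array([304.82352941, 198.82352941]), 17, array([302, 197, 307, 200]))
5 (array([327.85714286, 174.14285714]), 7, array([319, 173, 332, 177]))
6 (array([301.52631579, 199.26315789]), 19, array([299, 198, 304, 201]))
6 None
```

Emit:
move_arm(moves=[{"gripper":70,"x":0.3,"y":0,"z":0,"roll":0},{"gripper":70,"x":0.3,"y":0,"z":0.1,"roll":0},{"gripper":70,"x":0.3,"y":0,"z":0.1,"roll":0},{"gripper":70,"x":0,"y":0,"z":0,"roll":0}])

```text
time_s: 14.2
eef_pos: [0.489, 0.311, 0.3354]
eef_rot: [-0.001, 0.663, 0.748, -0.0]
wrist_force: [-0.4, 0.9, 0.7]
opening: 0.698
```

```bash
python3 go.py .4946 .2725 .3395; python3 - <<'E'
from m import *
c=shot('top','t7');d=shot('side','s7')
for X,b in((c,(270,180,330,215)),(d,(310,160,350,200))):
        g=mask(X,(45,90,40),(80,255,255),b); print(cen(g) if g.any() else None)
E
```

```text
t 14.20 pos [0.489  0.311  0.3354] ang 96.90 tilt [-0.0011  0.0004] open 0.698 F [-0.4   0.88  0.67] T [-0.01  0.04  0.03] 
shift cm [-3.89  0.09 -0.41]
(array([298.36842105, 199.84210526]), 19, array([296, 198, 301, 201]))
None
```

Emit:
move_arm(moves=[{"gripper":70,"x":0.3,"y":0,"z":0.15,"roll":0},{"gripper":70,"x":0.3,"y":0,"z":0.15,"roll":0},{"gripper":70,"x":0.3,"y":0,"z":0.15,"roll":0},{"gripper":70,"x":0,"y":0,"z":0,"roll":0}])

```text
time_s: 14.8
eef_pos: [0.4882, 0.3198, 0.3312]
eef_rot: [-0.0, 0.663, 0.748, -0.0]
wrist_force: [-0.3, -0.6, 0.2]
opening: 0.702
```

```bash
python3 go.py .4946 .2725 .3395; python3 - <<'E'
from m import *
c=shot('top','t8');d=shot('side','s8')
for X,b in((c,(260,180,330,215)),(d,(310,160,350,200))):
        g=mask(X,(45,90,40),(80,255,255),b); print(cen(g) if g.any() else None)
a=cv2.resize(c['img'][150:230,250:350,::-1],(450,360),interpolation=cv2.INTER_CUBIC)
b=cv2.resize(d['img'][150:220,295:361,::-1],(339,360),interpolation=cv2.INTER_CUBIC)
cv2.imwrite('pics/p8.png',np.hstack([a,b]))
E
```

```text
t 14.80 pos [0.4882 0.3198 0.3312] ang 96.89 tilt [-0.0005 -0.    ] open 0.702 F [-0.27 -0.62  0.22] T [-0.01  0.02 -0.03] 
shift cm [-4.77  0.07 -0.83]
(array([296.13333333, 200.33333333]), 15, array([294, 199, 299, 202]))
None
```

View pics/p8.png

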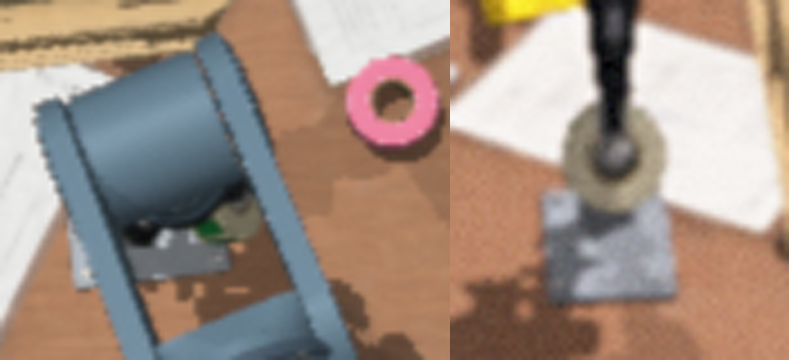

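Threaded: the side view shows the rod end (617,152) protruding through the roll's face, which is square to the rod. I release fully, rise and look.

Emit:
move_arm(moves=[{"gripper":85,"x":0,"y":0,"z":0,"roll":0},{"gripper":85,"x":0,"y":0,"z":-3,"roll":0},{"gripper":85,"x":-3,"y":0,"z":-4,"roll":0},{"gripper":54,"x":-5,"y":0,"z":-2,"roll":10},{"gripper":54,"x":-5,"y":0,"z":0,"roll":10}])

```text
time_s: 15.52
eef_pos: [0.4958, 0.189, 0.424]
eef_rot: [0.001, 0.785, 0.62, 0.002]
wrist_force: [0.3, -0.2, -0.6]
opening: 0.542
```

```bash
python3 go.py .4946 .2725 .3395; python3 - <<'E'
from m import *
c=shot('top','t9');d=shot('side','s9')
a=cv2.resize(c['img'][165:225,260:330,::-1],(420,360),interpolation=cv2.INTER_CUBIC)
b=cv2.resize(d['img'][150:220,295:361,::-1],(339,360),interpolation=cv2.INTER_CUBIC)
cv2.imwrite('pics/p9.png',np.hstack([a,b]))
O=np.array([.485,.363,.1035]);A=np.array([.104,-.86,.5]);n=np.array([-.06,.497,.866])
for z in (55,65,75,85): print(z,'outer-face centre',proj(c,O+A*(z+16)/1e3-n*.0025),proj(d,O+A*(z+16)/1e3-n*.0025),'roll top rim mid',proj(c,O+A*z/1e3+n*.0345))
E
```

```text
t 15.53 pos [0.4958 0.189  0.424 ] ang 76.59 tilt [0.005  0.0005] open 0.542 F [ 0.27 -0.22 -0.65] T [-0.05 -0.03 -0.05] 
shift cm [ 8.08 -2.1   8.46]
55 outer-face centre [297.10154179 192.67137502] [325.74973732 179.12997296] roll top rim mid [287.27130475 193.11735054]
65 outer-face centre [299.54040964 192.17788932] [325.91511519 179.44741823] roll top rim mid [289.71702175 192.61755215]
75 outer-face centre [301.99465917 191.68129126] [326.08288604 179.76945685] roll top rim mid [292.17840621 192.11455201]
85 outer-face centre [304.46443634 191.1815513 ] [326.25310218 180.09618926] roll top rim mid [294.65560918 191.60831926]
```

View pics/p9.png

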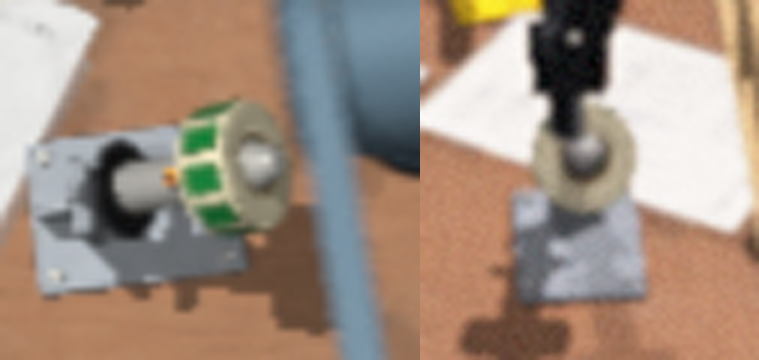

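The roll hangs let go on the spindle with its inner face at the catch (170,178 in the crop), z ≈ 75–80 mm, so step 1 is met. Next: turn the jaws across the rod for pressing with parted fingers.

Emit:
move_arm(moves=[{"gripper":54,"x":0,"y":0,"z":0,"roll":10},{"gripper":54,"x":0,"y":0,"z":0,"roll":10},{"gripper":54,"x":0,"y":0,"z":0,"roll":10},{"gripper":54,"x":0,"y":0,"z":0,"roll":10},{"gripper":54,"x":0,"y":0,"z":0,"roll":10}])

```text
time_s: 16.25
eef_pos: [0.4951, 0.1907, 0.4214]
eef_rot: [-0.0, 0.973, 0.23, -0.0]
wrist_force: [1.1, 0.2, 0.1]
opening: 0.538
```

Emit:
move_arm(moves=[{"gripper":54,"x":0,"y":0,"z":0,"roll":10},{"gripper":54,"x":0,"y":0,"z":0,"roll":10},{"gripper":54,"x":0,"y":0,"z":0,"roll":0}])

```text
time_s: 16.62
eef_pos: [0.4951, 0.1906, 0.4214]
eef_rot: [-0.0, 0.998, 0.061, -0.0]
wrist_force: [0.5, 0.8, 0.2]
opening: 0.541
```

```bash
python3 go.py .497 .247 .340
```

```text
t 16.62 pos [0.4951 0.1906 0.4214] ang 7.03 tilt [-0.0001  0.0002] open 0.541 F [0.48 0.75 0.18] T [ 0.03 -0.    0.05] 
shift cm [ 0.88 -5.57  8.14]
```

Emit:
move_arm(moves=[{"gripper":54,"x":0.44,"y":-1.5,"z":2.7,"roll":0},{"gripper":54,"x":0.44,"y":-1.5,"z":2.7,"roll":0},{"gripper":54,"x":0,"y":-1.5,"z":2.7,"roll":0},{"gripper":54,"x":0,"y":-1.0,"z":0,"roll":0},{"gripper":54,"x":0,"y":0,"z":0,"roll":0}])

```text
time_s: 17.25
eef_pos: [0.4975, 0.2465, 0.3415]
eef_rot: [-0.0, 0.998, 0.061, 0.001]
wrist_force: [0.0, -0.1, 0.2]
opening: 0.542
```

```bash
python3 go.py .4947 .2686 .3275;python3 - <<'E'
from m import *
d=shot('side','s10')
cv2.imwrite('pics/p10.png',cv2.resize(d['img'][140:220,290:370,::-1],(560,560),interpolation=cv2.INTER_CUBIC))
E
```

```text
t 17.25 pos [0.4975 0.2465 0.3415] ang 7.05 tilt [0.0011 0.0003] open 0.542 F [ 0.01 -0.14  0.17] T [ 0.04 -0.04  0.02] 
shift cm [-0.01 -2.22  1.4 ]
```

View pics/p10.png

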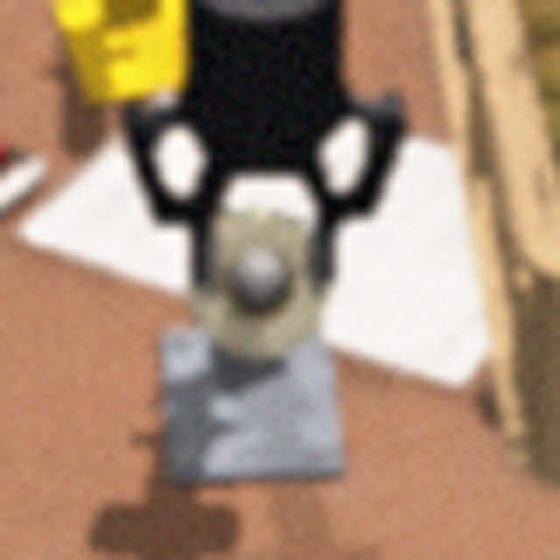

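The fingers straddle the rod evenly: left at ~(203,250), right at ~(325,250), rod at (260,280). I advance parallel to the rod and feel for contact.

Emit:
move_arm(moves=[{"gripper":54,"x":0,"y":-0.8,"z":0.5,"roll":0},{"gripper":54,"x":0,"y":-0.7,"z":0.45,"roll":0},{"gripper":54,"x":0,"y":-0.7,"z":0.45,"roll":0},{"gripper":54,"x":0,"y":0,"z":0,"roll":0}])

```text
time_s: 17.8
eef_pos: [0.4944, 0.2681, 0.3259]
eef_rot: [0.0, 0.998, 0.06, -0.001]
wrist_force: [-0.2, -0.0, -0.5]
opening: 0.537
```

Emit:
move_arm(moves=[{"gripper":54,"x":0,"y":-0.26,"z":0.15,"roll":0},{"gripper":54,"x":0,"y":-0.26,"z":0.15,"roll":0},{"gripper":54,"x":0,"y":0,"z":0,"roll":0}])

```text
time_s: 18.18
eef_pos: [0.494, 0.2729, 0.3234]
eef_rot: [0.0, 0.998, 0.06, -0.0]
wrist_force: [-0.5, 0.1, -0.3]
opening: 0.536
```

Emit:
move_arm(moves=[{"gripper":54,"x":0,"y":-0.26,"z":0.15,"roll":0},{"gripper":54,"x":0,"y":-0.26,"z":0.15,"roll":0},{"gripper":54,"x":0,"y":0,"z":0,"roll":0}])

```text
time_s: 18.55
eef_pos: [0.4933, 0.2782, 0.3203]
eef_rot: [0.0, 0.998, 0.06, -0.0]
wrist_force: [-0.7, -0.2, 0.1]
opening: 0.541
```

Emit:
move_arm(moves=[{"gripper":54,"x":0,"y":-0.26,"z":0.15,"roll":0},{"gripper":54,"x":0,"y":-0.26,"z":0.12,"roll":0},{"gripper":54,"x":0,"y":0,"z":0,"roll":0}])

```text
time_s: 18.92
eef_pos: [0.4927, 0.2834, 0.3176]
eef_rot: [0.0, 0.998, 0.06, -0.0]
wrist_force: [-0.1, -0.7, -0.7]
opening: 0.539
```

Emit:
move_arm(moves=[{"gripper":54,"x":0,"y":-0.26,"z":0.12,"roll":0},{"gripper":54,"x":0,"y":0,"z":0,"roll":0}])

```text
time_s: 19.18
eef_pos: [0.4924, 0.2859, 0.3165]
eef_rot: [-0.0, 0.998, 0.06, -0.0]
wrist_force: [0.7, -0.1, 0.0]
opening: 0.536
```

Emit:
move_arm(moves=[{"gripper":54,"x":0,"y":-0.26,"z":0.12,"roll":0},{"gripper":54,"x":0,"y":0,"z":0,"roll":0}])

```text
time_s: 19.42
eef_pos: [0.4922, 0.2884, 0.3154]
eef_rot: [0.0, 0.998, 0.06, 0.0]
wrist_force: [1.3, -1.2, 0.0]
opening: 0.539
```

```bash
python3 - <<'E'
from m import *
c=shot('top','t11');d=shot('side','s11')
for f in('t9','t11'):
    T=dict(np.load('pics/%s.npz'%f)); g=mask(T,(45,90,40),(80,255,255),(270,170,330,215)); print(f,cen(g) if g.any() else None)
H=hsv(c)
for v in range(182,204,2): print(v,' '.join('%3d/%3d/%3d'%tuple(x) for x in H[v,278:310]))
E
```

```text
t9 (array([293.94545455, 193.27272727]), 55, array([291, 183, 298, 202]))
t11 (array([292.5  , 201.125]), 16, array([290, 200, 295, 202]))
182 102/ 70/152 102/ 73/136 102/ 76/101 101/ 70/135 101/ 68/161 102/ 66/166 102/ 68/165 103/ 67/163 103/ 68/162 102/ 69/160 102/ 69/160 101/ 71/157 102/ 72/156 102/ 71/154 102/ 70/152 102/ 71/151 102/ 70/149 101/ 72/146 101/ 70/145 102/ 74/144 102/ 74/142 102/ 71/141 101/ 75/140 102/ 73/139 102/ 73/137 102/ 74/134 103/ 76/134 102/ 71/132 102/ 73/130 102/ 73/129 101/ 74/127 102/ 75/126
184 102/ 73/154 103/ 72/152 103/ 72/110 103/ 72/ 92 103/ 70/128 102/ 67/152 101/ 70/156 102/ 72/156 101/ 70/152 101/ 71/150 103/ 74/149 102/ 72/148 101/ 73/146 101/ 74/144 102/ 72/141 101/ 72/141 102/ 75/139 102/ 74/138 102/ 75/136 102/ 76/135 102/ 75/133 102/ 73/132 102/ 75/130 101/ 74/128 101/ 76/128 101/ 76/124 101/ 75/125 102/ 77/123 101/ 74/120 102/ 78/118 101/ 74/117 100/ 78/114
186 102/ 70/154 101/ 72/153 102/ 75/149 102/ 77/ 99 103/ 74/ 96 103/ 73/123 102/ 71/140 102/ 73/144 102/ 71/143 102/ 72/141 101/ 73/139 102/ 73/139 103/ 74/137 102/ 76/135 103/ 73/133 1
[... 2606 characters left out ...]
 102/ 71/151 101/ 74/121 101/ 52/ 83  38/ 22/126  36/ 44/158  47/ 66/140  52/ 88/119  57/ 95/110  62/113/106  65/136/103  66/148/ 98  57/ 87/112  49/ 65/ 83  39/ 33/ 54  60/  8/ 31 150/ 21/ 24 120/ 23/ 34 120/ 20/ 38 120/ 15/ 33 105/ 20/ 26 170/ 27/ 28  12/ 92/ 61  12/112/ 96  12/113/104  12/114/103  12/119/109
202 102/ 35/ 36 101/ 70/ 77 101/ 69/137 101/ 72/153 102/ 72/155 102/ 72/155 102/ 71/155 102/ 73/151 102/ 70/102 100/ 33/ 92  33/ 20/128  49/ 55/126  61/ 99/106  66/162/ 96  68/173/ 96  67/164/ 95  66/148/ 95  63/108/102  48/ 66/112  31/ 51/110  28/ 43/ 72  24/ 25/ 51  15/  8/ 68 120/  3/ 73 135/  8/ 65 165/ 22/ 46  12/ 98/ 68  13/112/ 91  13/118/102  13/116/103  12/116/103  12/115/102
```

Emit:
move_arm(moves=[{"gripper":54,"x":0,"y":-0.26,"z":0.14,"roll":0},{"gripper":54,"x":0,"y":0,"z":0,"roll":0}])

```text
time_s: 19.77
eef_pos: [0.4923, 0.2899, 0.3145]
eef_rot: [0.002, 0.998, 0.06, 0.0]
wrist_force: [-0.2, -8.5, 5.9]
opening: 0.541
```

Emit:
move_arm(moves=[{"gripper":54,"x":0,"y":-0.26,"z":0.14,"roll":0},{"gripper":54,"x":0,"y":0,"z":0,"roll":0}])

```text
time_s: 20.02
eef_pos: [0.4916, 0.2935, 0.3127]
eef_rot: [-0.0, 0.998, 0.06, 0.0]
wrist_force: [0.5, 0.1, -0.3]
opening: 0.536
```

Emit:
move_arm(moves=[{"gripper":54,"x":0,"y":-0.26,"z":0.14,"roll":0},{"gripper":54,"x":0,"y":0,"z":0,"roll":0}])

```text
time_s: 20.27
eef_pos: [0.4911, 0.2964, 0.311]
eef_rot: [-0.0, 0.998, 0.06, -0.0]
wrist_force: [0.1, 0.3, -0.6]
opening: 0.543
```

Emit:
move_arm(moves=[{"gripper":54,"x":0,"y":-0.26,"z":0.15,"roll":0},{"gripper":54,"x":0,"y":0,"z":0,"roll":0}])

```text
time_s: 20.52
eef_pos: [0.4908, 0.299, 0.3095]
eef_rot: [-0.0, 0.998, 0.06, -0.0]
wrist_force: [-0.2, -0.8, 0.4]
opening: 0.539
```

Emit:
move_arm(moves=[{"gripper":54,"x":0,"y":-0.26,"z":0.15,"roll":0},{"gripper":54,"x":0,"y":0,"z":0,"roll":0}])

```text
time_s: 20.78
eef_pos: [0.4905, 0.3015, 0.308]
eef_rot: [-0.0, 0.998, 0.06, -0.0]
wrist_force: [-1.0, -0.7, -0.0]
opening: 0.54
```

Emit:
move_arm(moves=[{"gripper":54,"x":0,"y":-0.26,"z":0.15,"roll":0},{"gripper":54,"x":0,"y":0,"z":0,"roll":0}])

```text
time_s: 21.02
eef_pos: [0.4903, 0.3041, 0.3066]
eef_rot: [-0.0, 0.998, 0.06, -0.0]
wrist_force: [-0.2, -0.0, 0.3]
opening: 0.539
```

Emit:
move_arm(moves=[{"gripper":54,"x":0,"y":-0.26,"z":0.15,"roll":0},{"gripper":54,"x":0,"y":0,"z":0,"roll":0}])

```text
time_s: 21.28
eef_pos: [0.4899, 0.3067, 0.305]
eef_rot: [-0.0, 0.998, 0.06, -0.0]
wrist_force: [0.6, 0.4, -0.2]
opening: 0.538
```

Emit:
move_arm(moves=[{"gripper":54,"x":0,"y":-0.26,"z":0.15,"roll":0},{"gripper":54,"x":0,"y":-0.26,"z":0.15,"roll":0},{"gripper":54,"x":0,"y":0,"z":0,"roll":0}])

```text
time_s: 21.65
eef_pos: [0.4892, 0.3118, 0.3019]
eef_rot: [-0.0, 0.998, 0.06, -0.0]
wrist_force: [-0.4, -0.7, -0.3]
opening: 0.537
```

Emit:
move_arm(moves=[{"gripper":54,"x":0,"y":-0.26,"z":0.15,"roll":0},{"gripper":54,"x":0,"y":0,"z":0,"roll":0}])

```text
time_s: 21.9
eef_pos: [0.4889, 0.3144, 0.3005]
eef_rot: [-0.0, 0.998, 0.06, -0.0]
wrist_force: [-0.0, 0.6, 0.4]
opening: 0.537
```

Emit:
move_arm(moves=[{"gripper":54,"x":0,"y":-0.26,"z":0.15,"roll":0},{"gripper":54,"x":0,"y":0,"z":0,"roll":0}])

```text
time_s: 22.15
eef_pos: [0.4887, 0.3169, 0.299]
eef_rot: [-0.0, 0.998, 0.06, -0.0]
wrist_force: [-0.4, 0.4, -0.8]
opening: 0.543
```

Emit:
move_arm(moves=[{"gripper":54,"x":0,"y":-0.26,"z":0.15,"roll":0},{"gripper":54,"x":0,"y":0,"z":0,"roll":0}])

```text
time_s: 22.4
eef_pos: [0.4884, 0.3195, 0.2975]
eef_rot: [0.0, 0.998, 0.06, -0.0]
wrist_force: [-0.1, -0.2, -0.2]
opening: 0.537
```

```bash
python3 - <<'E'
from m import *
c=shot('top','t12');d=shot('side','s12')
for f in('t11','t12'):
    T=dict(np.load('pics/%s.npz'%f)); g=mask(T,(45,90,40),(80,255,255),(270,195,330,215)); print(f,cen(g) if g.any() else None)
O=np.array([.4832,.3635,.1033]);A=np.array([.104,-.86,.5]);n=np.array([-.06,.497,.866]);l=np.array([-.993,-.12,0])
for z in (16,30,45,60,69,80): print(z,proj(c,O+A*z/1e3-n*.0025+.037*(n*.5+l*.866)))
E
```

```text
t11 (array([292.5  , 201.125]), 16, array([290, 200, 295, 202]))
t12 (array([282.5, 203. ]), 16, array([280, 202, 285, 204]))
16 [281.94492136 204.86061508]
30 [285.2803708  204.22571337]
45 [288.8866792  203.53925374]
60 [292.52719407 202.84628292]
69 [294.72812514 202.4273364 ]
80 [297.43527051 201.91203217]
```

The roll moved with the push and is now at z ≈ 18 mm by the image. Now I feel for the stop.

Emit:
move_arm(moves=[{"gripper":54,"x":0,"y":-0.26,"z":0.15,"roll":0},{"gripper":54,"x":0,"y":0,"z":0,"roll":0}])

```text
time_s: 22.75
eef_pos: [0.4881, 0.322, 0.2961]
eef_rot: [0.0, 0.998, 0.06, -0.0]
wrist_force: [0.4, 0.4, 0.2]
opening: 0.538
```

Emit:
move_arm(moves=[{"gripper":54,"x":0,"y":-0.26,"z":0.15,"roll":0},{"gripper":54,"x":0,"y":0,"z":0,"roll":0}])

```text
time_s: 23.0
eef_pos: [0.4881, 0.324, 0.2952]
eef_rot: [0.001, 0.998, 0.06, 0.0]
wrist_force: [-1.3, -4.8, 4.7]
opening: 0.539
```

Emit:
move_arm(moves=[{"gripper":54,"x":0,"y":-0.17,"z":0.1,"roll":0},{"gripper":54,"x":0,"y":0,"z":0,"roll":0}])

```text
time_s: 23.25
eef_pos: [0.4881, 0.3247, 0.295]
eef_rot: [0.002, 0.998, 0.06, -0.0]
wrist_force: [-4.9, -12.5, 12.7]
opening: 0.541
```

A firm stop felt (17 N) at the expected home position. I back off along the rod and check.

Emit:
move_arm(moves=[{"gripper":54,"x":0,"y":0.8,"z":-0.46,"roll":0},{"gripper":54,"x":0,"y":2.6,"z":-1.5,"roll":0},{"gripper":54,"x":0,"y":4,"z":-3,"roll":0},{"gripper":54,"x":0,"y":6,"z":-4,"roll":0},{"gripper":54,"x":0,"y":5,"z":-2,"roll":0}])

```text
time_s: 23.88
eef_pos: [0.509, 0.1501, 0.4]
eef_rot: [-0.0, 0.998, 0.06, 0.002]
wrist_force: [0.5, 0.8, -0.5]
opening: 0.545
```

```bash
python3 go.py .49 .32 .3; python3 - <<'E'
from m import *
np.set_printoptions(precision=2,suppress=True)
c=shot('top','t13');d=shot('side','s13')
O=np.array([.4832,.3635,.1033]);A=np.array([.104,-.86,.5]);n=np.array([-.06,.497,.866])
for f,z0 in(('t9',None),('t13',None)):
    T=dict(np.load('pics/%s.npz'%f)); g=mask(T,(45,90,40),(80,255,255),(260,170,330,220)); print(f,cen(g) if g.any() else None)
    o=mask(T,(3,140,100),(24,255,255),(270,180,312,205)); o2=mask(T,(3,140,100),(24,255,255),(281,186,300,200)); print('orange',cen(o2) if o2.any() else None)
    H=hsv(T)
o=mask(d,(0,120,90),(24,255,255),(315,165,340,182)); print('side orange',cen(o) if o.any() else None)
for z in(16,20,78): print(z,'rim top mid',proj(c,O+A*z/1e3+n*.0345))
for z in(34,41,58): print('catch',z,proj(c,O+A*z/1e3+n*.0225),proj(d,O+A*z/1e3+n*.0225))
for v in range(190,200): print(v,' '.join('%3d/%3d/%3d'%tuple(x) for x in H[v,278:300]))
E
```

```text
t 23.88 pos [0.509  0.1501 0.4   ] ang 6.91 tilt [0.003  0.0005] open 0.545 F [ 0.46  0.83 -0.5 ] T [-0.01  0.05 -0.02] 
shift cm [  0.13 -17.09  10.  ]
t9 (array([293.95, 193.27]), 55, array([291, 183, 298, 202]))
orange (array([288. , 193.5]), 2, array([288, 193, 288, 194]))
t13 (array([280.46, 196.56]), 50, array([277, 186, 285, 204]))
orange (array([289.55, 193.82]), 11, array([288, 193, 292, 195]))
side orange (array([326., 173.]), 7, array([325, 172, 327, 174]))
16 rim top mid [277.74 195.57]
20 rim top mid [278.69 195.37]
78 rim top mid [292.78 192.5 ]
catch 34 [284.03 194.79] [324.45 171.15]
catch 41 [285.71 194.45] [324.56 171.33]
catch 58 [289.82 193.61] [324.82 171.77]
190  68/165/131  70/196/130  70/204/130  64/138/139  45/ 64/182  31/ 49/173  24/ 52/156  24/ 50/143  22/ 40/145  20/ 51/121  22/ 56/101  23/ 44/105  23/ 37/123  21/ 30/136  25/ 20/143  26/ 12/148  20/ 10/152  25/ 10/153  21/ 11/157  26/ 13/160  26/ 11/163  23/ 14/170
191  69/180/132  71/212/130  70/204/130  64/132/137  43/ 62/184  30/ 49/167  24/ 52/151  24/ 54/138  20/ 46/121  20/ 23/134  26/ 13/142  23/ 16
[... 1568 characters left out ...]
/ 50/133  20/ 42/127  20/ 24/127  21/ 14/125  24/ 10/125  20/ 12/124  26/ 15/121  20/ 13/117  23/  9/108  24/ 12/103  23/ 10/ 98  15/  6/ 92  30/  6/ 88  15/ 29/ 88
198  65/149/132  69/195/128  70/201/128  69/195/128  63/128/129  34/ 55/161  24/ 54/174  23/ 55/154  21/ 52/137  20/ 52/122  21/ 38/106  23/ 23/100  21/ 19/ 95  21/ 19/ 92  21/ 27/ 95  21/ 35/ 95  21/ 29/ 89  18/ 15/ 84 110/  9/ 85 108/ 15/ 85  98/ 12/ 82  10/ 26/ 87
199  63/118/132  66/150/129  62/121/135  59/ 98/140  53/ 83/136  37/ 56/168  26/ 52/182  24/ 53/159  24/ 52/143  22/ 52/133  22/ 58/115  19/ 59/ 95  20/ 67/ 88  21/ 60/ 97  22/ 52/108  23/ 51/109  21/ 47/104  30/  9/ 87 102/ 15/ 85 102/ 15/ 83 105/ 18/ 86 100/  8/100
```

```bash
python3 - <<'E'
from m import *
c=shot('top','t14');d=shot('side','s14')
for f in('t0','t13','t14'):
    H=hsv(dict(np.load('pics/%s.npz'%f))); print(f)
    for v in range(192,196): print(v,' '.join('%3d/%3d/%3d'%tuple(x) for x in H[v,282:296]))
for f in('s0','s14'):
    H=hsv(dict(np.load('pics/%s.npz'%f))); print(f)
    for v in range(170,177): print(v,' '.join('%3d/%3d/%3d'%tuple(x) for x in H[v,321:332]))
E
```

```text
t0
192  15/ 11/135  12/  9/143  21/ 12/147  20/ 10/153  21/ 11/157  17/ 25/164  16/ 37/173  15/ 43/177  14/ 62/172  13/ 94/169  11/ 76/177  14/ 29/175  18/ 14/176  23/ 13/177
193  21/ 11/159  21/ 11/164  20/ 14/167  21/ 11/167  19/ 23/174  17/ 97/197  18/165/225  18/183/233  18/195/232  16/194/220  14/135/202  14/ 44/185  22/ 16/179  23/ 11/178
194  26/ 11/169  19/ 12/170  20/ 13/172  23/ 12/171  19/ 16/171  13/ 87/159  14/184/169  15/169/204  18/182/221  20/207/228  18/161/218  16/ 55/185  22/ 16/172  20/ 14/170
195  20/ 13/171  19/ 12/170  23/ 12/170  21/ 11/169  18/ 22/172  13/ 97/186  13/147/166  14/148/148  14/127/147  16/ 89/161  16/ 50/169  17/ 22/163  17/ 12/154  26/ 12/153
t13
192  38/ 56/190  27/ 50/179  24/ 53/155  24/ 54/137  21/ 52/128  18/ 37/157  16/ 39/176  14/ 41/180  15/ 63/174  13/ 94/171  11/ 74/179  13/ 27/177  21/ 14/178  19/ 11/180
193  26/ 48/225  24/ 52/186  23/ 54/152  23/ 52/137  20/ 58/145  18/116/191  18/167/226  18/184/234  18/193/234  17/194/222  13/133/205  14/ 44/186  24/ 14/180  23/ 11/180
194  28/ 50/203  24/ 53/182  23/ 53/154  22/ 50/138  19/ 49/1
[... 2185 characters left out ...]
/ 52/188  19/ 48/196
172 125/ 59/ 26  21/ 36/ 49  13/ 81/110  13/ 99/160  14/121/196  15/134/207  14/109/209  18/ 75/181  17/ 56/179  20/ 55/187  19/ 52/187
173 150/ 24/ 32  17/ 64/ 76  15/ 68/124  13/111/166  14/151/208  14/165/232  14/138/226  14/ 89/191  17/ 57/171  22/ 51/174  21/ 55/181
174  26/ 54/ 38  10/ 54/ 85  15/ 61/130  14/ 78/164  12/115/202  12/129/231  13/115/220  14/ 80/176  21/ 56/160  21/ 54/162  21/ 51/176
175  30/ 23/ 34  16/ 41/ 80  14/ 34/129  13/ 27/167   9/ 39/196  10/ 50/210  13/ 50/204  11/ 32/177  15/ 46/156  17/ 50/152  18/ 58/167
176 140/ 33/ 47   0/ 28/ 83  10/ 18/125  17/ 14/166  12/ 13/197   9/ 16/206   9/ 12/205   7/ 12/192  12/ 23/163  20/ 43/148  19/ 61/159
```

The catch's pixels in the top view match the untouched start picture, including its rear end at column 287, so it is fully up with the roll behind it. The arm is clear, so I hand in.

```bash
python3 -c "
from h import *
print(ctrl.get_obs()['time_s'],ctrl.hand_in())"
```

```text
the job is handed in; nothing more can be done
24.075 None
```

The job is handed in at 24.1 s. The green roll appears to be fully home on the grey holder's spindle, with the orange catch up behind it; the interface gives no verdict.

- **What I did:** I gripped the roll in its cradle and lined it up with the spindle tip by touch. I then threaded it on, let it hang free in front of the catch, and pressed it down with fingers parted on either side of the rod. It took about 10 N to pass the catch. I stopped at a firm stop of about 18 N, then withdrew.
- **Last checks:**
  - The catch looks the same in the final top view as in the untouched start image, at full length and fully up. That leaves the roll's outer face at most 34 mm from the plate.
  - An image estimate taken before the final press put the roll's centre at about 18 mm. The final image gives roughly 17–20 mm, so on its own it does not settle the 19.5 mm limit.
  - The wrist force is back near zero and the arm is clear of everything.
- **Uncertain or mixed:**
  - I worked out the roll's position from colour centroids, good to about 3 mm. At the stop, the fingers' estimate of home was off by about the same amount, so I relied on the felt stop and the catch.
  - There was a sideways force of about 5 N at the stop.
  - I did not re-measure the kiwi, but the arm never went near it.

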